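# Load a freshly lacquered faceplate into the curing box with a trowel

### The arm

A 6-joint arm with a two-finger parallel gripper is mounted at the origin on a cart in front of the work surface, level with it; the furniture and walls round the work are solid. World frame = base frame: x ahead of the robot, y to its left, z up, the work surface at z = 0. Lengths are in m, angles in rad, forces in N, time in s.
With the tool pointing down it reaches from about 0.225 to 0.875 m from the base axis. Payload 3.4 kg.
Tool frame: the origin (TCP) lies on the centre line of the jaws, within the pads' length; the fingertips stand 17 mm ahead of it and the grasp point (between the pads) lies 2 mm behind it (nose_length is the distance from the TCP to the fingertips, in m); z points along the fingers, y is the line along which they close (so a half turn about z gives the same grasp; the last joint's range is limited). The gripper opens to 85 mm and grips with 20 to 120 N. Pads are 22 mm wide; open, the fingers measure 114 mm over their backs; the gripper's body (76 mm by 85 mm) begins 54 mm behind the grasp point. The pads swing forward as they close: fully open they stand 13 mm farther back than shut.
Start: joints at [-1.224, 0.276, 1.505, -0, 1.361, -0.121], TCP at [0.259, -0.513, 0.248] pointing down, gripper open.
Joint ranges: [-2.89, 2.89], [-0.75, 2.08], [0.22, 2.7], [-1.18, 4.32], [0.11, 2.71], [-2.7, 2.7]. Speed limits (rad/s): [2.57, 2.57, 3.14, 3.14, 3.14, 3.14].

### API

Orientations are given as a unit quaternion [w, x, y, z].
In Python, from rig import get_state, get_image, sign_off, find_in, place_of, nose_length gives the robot as it stands.
- The arm moves only by the tool apply_moves, never from a script. Its argument "deltas" is one flat list of numbers, 5 for each row, row after row: the finger opening in mm, from 0 to 85.4, then the shift along the tool's x, y, z in mm, then the turn about the tool's z in degrees. A call has 1 to 12 rows; each row is the pose to reach, as a shift and turn from the pose commanded when the call began, along the tool's axes at that moment; what a row does not reach only later rows make up. A row lasts 1/12 s, in which the tool goes at most 41.7 mm and 7.16 degrees, less where a joint would pass 70% of its speed; a pose out of reach is approached as far as the arm can. A call with a gripper value outside its range is refused whole. The fingers move at their own pace and stop on an object; "squeeze" is the grip in N (left out, the last holds). Time passes only in rows, so rows that repeat a pose let the fingers close. It gives the time, the measured TCP pose, the force, the opening and the grip force at its end, in the units of the state.
- get_state(): the state, without advancing time (a new reading comes with each control period).
- get_image(name): name is "side" or "top" or "wrist"; returns a dict with "frame" (384x512x3 uint8, red, green, blue), "K" (3x3 intrinsics, pixels), "position" and "orientation" of the camera in the world. Camera axes: x right, y down, z forward; pixel columns grow to the right and rows downward; lengths in m; the calibration is good to about 2 mm. The wrist camera is an equidistant fisheye: a pixel r from the principal point sees the ray r / f radians off the axis. A picture is of the moment at which its call begins. There is no depth.
- sign_off(): hands the job in; it is judged then, once.
Trained networks look in a picture, given as the dict that the camera call returned (one of the last four; its "shot" number tells which), for a name from the list of things; names that differ only in an ending like _2 or _b are one class to them, and where a whole thing is asked for, a point or a joint stands for the part that bears it (a point fixed in the world has none). Each returns a list of dicts, best first, with "score" (0 to 1); they miss things now and then, are a little off and sometimes report something else, mostly with a low value. They report only what shows in the picture. A call takes as long as a camera call.
- find_in(query, picture): "point" ([column, row] in pixels, amid what is visible of it).
- place_of(query, picture): "point" ([column, row] in pixels: a listed point, or the origin of a listed thing).
The state is a dict: "clock": time; "qpos": joint angles; "qd": joint speeds; "effort": joint torques, N m; "position": TCP position; "ee_rot": TCP orientation; "contact_force": force on the tool from outside, world axes, zero at the start; "moment": the same for the moment, N m; "width": finger opening in m; "gripper_force": force on a finger pad.
Only numpy, scipy, OpenCV 4.12 (cv2) and the standard library are available. Lean on these libraries where they do the work, as an engineer would, in place of code of your own. Each camera call takes 0.05 s, during which the arm holds its last target. There are 200 camera calls.

### The job

The square metal faceplate on the two wooden battens has just been lacquered: do not touch it with the gripper, and do not tip or drop it. Slide the trowel's blade under it, lift it, set it down inside the open curing box so that it lies flat on the two ledges, draw the trowel out and close the box's lid. Lay the trowel down flat on the worktop when you are done with it, and leave the bottles, can, jar and other things round about where they are.

Things in the scene. Friction and masses are not known exactly. Their poses are not given: they have to be found in the camera images.
- trowel: Trowel lying on its blade. Flat steel blade 120 (x) x 64 (y) x 2 mm; a slim swan neck (standing on the blade behind x = -49, rising to x = -90) carries a wooden handle parallel to the blade, x = -105 to -205, 25 mm wide, 24 high, its axis 48 mm above the blade's underside. Origin: centre of the blade's underside; +x to the front edge, +z up. 0.19 kg, centre of mass near x = -40.
- trowel_grip (a point): Point on the trowel's handle axis near its front end, at (-125, 0, 48) mm in the trowel's frame: grip here, across the 25 mm width (fingers closing along the trowel's y).
- faceplate: Square aluminium instrument faceplate, 110 x 110 x 4 mm, 0.07 to 0.13 kg, with a rectangular window (40 along x by 60 along y, centred at x = +16 mm) and two 10 mm holes. Origin: centre of its underside, z up. It lies loose across the two battens of the coating board, its sides roughly along the board's.
- coating_board: Fixed dark board, 190 (x) x 150 (y) x 6 mm, with two pale battens along x, 182 long, 14 wide, 10 high, at y = 42 to 56 mm on either side. Origin: centre of its underside. The batten tops are 16 mm above the worktop: under the plate runs a channel 84 mm wide, 10 mm high, open at both ends; the -x end faces the bench's clear middle. A tall fixed toolbox stands behind, beyond world x = 0.62.
- curing_box: Fixed grey box, 170 deep (x) x 150 wide (y), rim 71 mm high; on its +y side a black pod 34 wide, with its knob 71 high. Origin: centre of its underside. The front (x = -85 mm) is open; +x points in. Floor 15 mm above the worktop, inner side walls at y = +-63, back wall at x = 77. Along both side walls runs an aluminium ledge, top 40 mm above the worktop, inner face at y = +-42.
- box_ledges (a point): Point midway between the two ledges, level with their tops; axes as the curing box's. The plate's centre belongs here (20 mm either way along x is fine). Between the ledges is a channel 84 mm wide and 25 mm deep, open at the front.
- lid_hinge (a point): Middle of the lid's hinge axis, at (88, 0, 73) mm in the curing box's frame; the axis runs along the box's y.
- curing_lid (a joint): Lid angle in rad: 0 closed (level on the rim), 1.57 upright, 1.75 stop. The lid reaches 178 mm from the hinge, is 150 mm wide and has a 42 mm skirt, with a pull tab, at its free edge, which covers the front when shut. A stiff hinge (0.3 N m) holds it at any angle; pushed on the outer face near the free edge it turns at 2 to 4 N. Open at the start.
- lid_edge (a point): Middle of the lid's free edge on its outer (back, when open) face: 178 mm from the hinge axis along the lid and 7 mm to the outer side.
- spray_bottle: Grey pump spray bottle, 57 mm diameter, 188 mm tall, standing. Bystander, loose; origin: centre of its underside.
- glue_bottle: White glue bottle with pointed cap, 40 x 46 mm, 145 mm tall, standing. Bystander, loose; origin: centre of its underside.
- nozzle_can: Small printed can full of plastic nozzles, 86 x 94 mm, 110 mm tall, standing. Bystander, loose; origin: centre of its underside.
- clear_jar: Clear empty plastic jar, 89 mm diameter, 112 mm tall, standing. Bystander, loose; origin: centre of its underside.
- c_clamp: Small G-clamp lying flat, 103 x 73 x 29 mm. Bystander, loose; origin: centre of its underside.
- wood_block: Pine sanding block lying flat, 45 x 90 x 28 mm. Bystander, loose; origin: centre of its underside.
- brass_valve: Small brass valve, 42 x 54 x 19 mm, lying. Bystander, loose; origin: centre of its underside.

How it is judged:
On the way, in this order (a step that is already met when the one before it is completed fails the run):
1. the faceplate is lifted clear of the battens on the trowel (z of faceplate in the frame of coating_board above 0.03 m and contact force between trowel and faceplate above 0.3 N and angle between faceplate's own z axis and vertical below 0.3 rad), for 0.2 s.
2. the faceplate lies flat on both ledges inside the curing box, off the trowel (x of faceplate in the frame of box_ledges between -0.027 and 0.027 m and y of faceplate in the frame of box_ledges between -0.012 and 0.012 m and z of faceplate in the frame of box_ledges between -0.004 and 0.004 m and angle between faceplate's own z axis and vertical below 0.06 rad and contact force between trowel and faceplate below 0.05 N), for 0.3 s.
3. the lid is closed (value of joint curing_lid below 0.06 rad), for 0.2 s.
At the end, for the whole second after the job is handed in: Plate flat on both ledges in the box (0.06 rad, height 4 mm, centred within 12 mm across and 27 mm along), off the trowel; lid closed within 0.06 rad; trowel at rest flat on the worktop (origin under 12 mm high, tilt under 0.2 rad), clear of the box (all of step 2 and value of joint curing_lid below 0.06 rad and height (world z) of trowel below 0.012 m and angle between trowel's own z axis and vertical below 0.2 rad and contact force between trowel and curing_box below 0.05 N and linear speed of each of trowel, faceplate below 0.02 m/s); the robot touches nothing.
It fails at once if the gripper or arm touches the lacquered faceplate (contact force between any of the fingers, the arm and faceplate above 0.5 N).
It fails at once if the faceplate is tipped more than 0.35 rad (angle between faceplate's own z axis and vertical above 0.35 rad).
It fails at once if the faceplate is dropped (falls or slides faster than 0.5 m/s while off the trowel) (linear speed of faceplate above 0.5 m/s and contact force between trowel and faceplate below 0.02 N).
It fails at once if a bystander is pushed more than 30 mm or knocked over (distance of any of spray_bottle, glue_bottle, nozzle_can, clear_jar, c_clamp, wood_block, brass_valve from where it was at the start of the episode above 0.03 m or angle between any of spray_bottle, glue_bottle, nozzle_can, clear_jar, c_clamp, wood_block, brass_valve's own z axis and vertical above 0.5 rad).
It also fails if it takes over 72 s, if anything falls off the work surface, if the arm or the gripper's body presses on something with over 40 N, if the wrist force passes 120 N, or if a joint passes its speed limit or range.

## Working session

There is one attempt and no reset: what is moved stays moved. The work goes in short steps, Python scripts to look and compute and a tool call to move; the robot and the scene stay as the last step left them, time stands still between calls to the robot, and variables do not carry over. Pictures are saved under pics/ and viewed, at most 10 in all, crops included, and the job is handed in when it is done.

Besides the shell and the picture viewer there is one more tool, called after "Request:" by a JSON object that holds its "method" and its "body", one argument or row to a line. apply_moves: Moves the arm, as the interface text tells. Its arguments: {"type":"object","properties":{"deltas":{"type":"array"},"squeeze":{"type":"number"}},"required":["deltas"]}

```bash
ls; mkdir -p pics; cat > h.py <<'E'
import numpy as np, cv2
from scipy.spatial.transform import Rotation as R
from rig import *
def rot(q): return R.from_quat([q[1],q[2],q[3],q[0]])
def ray(im,p,name):
    K=np.array(im["K"]); x=(p[0]-K[0,2])/K[0,0]; y=(p[1]-K[1,2])/K[1,1]
    if name=="wrist":
        r=np.hypot(x,y); d=np.array([np.sin(r)*x/max(r,1e-9),np.sin(r)*y/max(r,1e-9),np.cos(r)])
    else: d=np.array([x,y,1.])
    return rot(im["orientation"]).apply(d/np.linalg.norm(d))
def atz(im,p,name,z):
    d=ray(im,p,name);c=np.array(im["position"]); return c+d*(z-c[2])/d[2]
def proj(im,P,name):
    K=np.array(im["K"]); v=rot(im["orientation"]).inv().apply(np.array(P)-im["position"])
    if name=="wrist":
        t=np.arctan2(np.hypot(v[0],v[1]),v[2]); u=v[:2]/max(np.hypot(v[0],v[1]),1e-9)*t
    else: u=v[:2]/v[2]
    return np.array([K[0,0]*u[0]+K[0,2],K[1,1]*u[1]+K[1,2]])
def save(im,n): cv2.imwrite(f"pics/{n}.png",cv2.cvtColor(im["frame"],cv2.COLOR_RGB2BGR))
E
python3 - <<'E'
from h import *
np.set_printoptions(precision=3,suppress=True)
s=get_state(); print(s["position"],s["ee_rot"],nose_length)
Z=dict(trowel=0,trowel_grip=.048,faceplate=.016,coating_board=0,curing_box=0,box_ledges=.04,lid_hinge=.073,lid_edge=.25,spray_bottle=0,glue_bottle=0,nozzle_can=0,clear_jar=0,c_clamp=0,wood_block=0,brass_valve=0)
ims={n:get_image(n) for n in("top","side")}
for n,im in ims.items():
    save(im,n+"0"); print(n,im["K"],im["position"],rot(im["orientation"]).as_matrix()[:,2])
    for k,z in Z.items():
        r=place_of(k,im)
        for a in r[:2]: print(n,k,round(a["score"],2),np.round(a["point"]),atz(im,a["point"],n,z))
E
```

```text
pics
[ 0.259 -0.513  0.247] [-0.001  0.973  0.232 -0.   ] 0.017
top [[410.296   0.    256.75 ]
 [  0.    410.296 187.67 ]
 [  0.      0.      1.   ]] [ 0.28  -0.054  1.587] [ 0.176  0.006 -0.984]
top trowel 0.92 [249. 183.] [ 0.582 -0.014  0.   ]
top trowel_grip 0.71 [253. 210.] [ 0.47  -0.031  0.048]
top faceplate 0.75 [313. 199.] [ 0.515 -0.261  0.016]
top coating_board 0.92 [313. 198.] [ 0.52  -0.263  0.   ]
top box_ledges 0.58 [185. 192.] [0.542 0.229 0.04 ]
top lid_edge 0.73 [186. 193.] [0.506 0.188 0.25 ]
top lid_edge 0.63 [160. 180.] [0.552 0.274 0.25 ]
top spray_bottle 0.53 [362. 187.] [ 0.562 -0.457  0.   ]
top glue_bottle 0.67 [193. 144.] [0.744 0.207 0.   ]
top nozzle_can 0.97 [338. 238.] [ 0.365 -0.352  0.   ]
top clear_jar 0.93 [230. 137.] [0.775 0.06  0.   ]
top c_clamp 0.52 [370. 220.] [ 0.43  -0.479  0.   ]
top wood_block 0.61 [182. 239.] [0.367 0.244 0.   ]
top brass_valve 0.41 [227. 232.] [0.393 0.072 0.   ]
top brass_valve 0.31 [313. 198.] [ 0.522 -0.264  0.   ]
side [[369.922   0.    262.036]
 [  0.    369.922 195.254]
 [  0.      0.      1.   ]] [-0.04   0.857  0
[... 298 characters left out ...]
1  0.   ]
side curing_box 0.63 [202. 255.] [0.55  0.226 0.   ]
side box_ledges 0.91 [205. 243.] [0.537 0.23  0.04 ]
side lid_hinge 0.81 [172. 241.] [0.559 0.316 0.073]
side lid_hinge 0.62 [278. 252.] [0.33  0.214 0.073]
side lid_edge 0.63 [182. 164.] [0.561 0.27  0.25 ]
side lid_edge 0.39 [156. 233.] [0.325 0.555 0.25 ]
side spray_bottle 0.8 [315. 187.] [ 0.571 -0.481  0.   ]
side glue_bottle 0.87 [158. 232.] [0.748 0.2   0.   ]
side nozzle_can 0.55 [356. 211.] [ 0.336 -0.321  0.   ]
side clear_jar 0.51 [190. 213.] [0.78  0.036 0.   ]
side c_clamp 0.45 [348. 188.] [ 0.456 -0.552  0.   ]
side wood_block 0.73 [258. 283.] [0.361 0.248 0.   ]
side brass_valve 0.69 [278. 251.] [0.403 0.089 0.   ]
```

```bash
python3 - <<'E'
import cv2
a=cv2.imread("pics/top0.png"); cv2.imwrite("pics/t1.png",cv2.resize(a[110:290,130:400],(800,533),interpolation=2))
a=cv2.imread("pics/side0.png"); cv2.imwrite("pics/s1.png",cv2.resize(a[130:310,130:400],(800,533),interpolation=2))
E
```

```text
(no output)
```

View pics/t1.png

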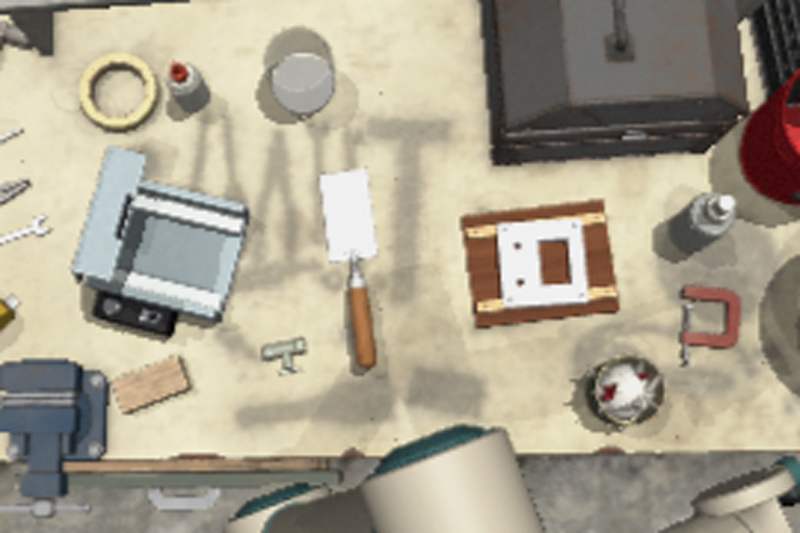

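View pics/s1.png

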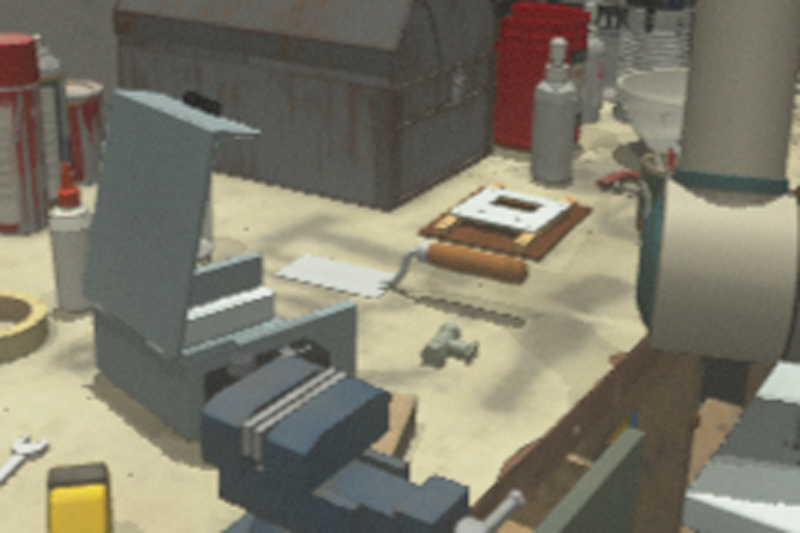

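Top view: the box opens toward world −y with its lid at +y. The board's battens run along world y. The trowel lies at a yaw of about 5–10°, with the handle toward the robot. I'll move above the trowel first.

Request:
{"method": "apply_moves", "body": {
  "deltas": [85, 397, -340, 0, 19, 85, 397, -340, 0, 19, 85, 397, -340, 0, 19, 85, 397, -340, 0, 19, 85, 397, -340, 0, 19, 85, 397, -340, 0, 19, 85, 397, -340, 0, 19, 85, 397, -340, 0, 19, 85, 397, -340, 0, 19, 85, 397, -340, 0, 19, 85, 397, -340, 0, 19, 85, 397, -340, 0, 19]
}}

```text
clock: 2.6
position: [0.452, -0.0497, 0.2487]
ee_rot: [0.0, 0.998, 0.068, 0.001]
contact_force: [1.4, -0.4, -0.3]
width: 0.0852
gripper_force: 0.0
```

```bash
cat >> h.py <<'E'
np.set_printoptions(precision=4,suppress=True)
def yaw(s): 
    x=rot(s["ee_rot"]).apply([1,0,0]); return np.degrees(np.arctan2(x[1],x[0]))
def go(P,psi):
    "deltas (mm, deg) to a TCP position and tool-x yaw"
    s=get_state(); d=rot(s["ee_rot"]).inv().apply(np.array(P)-s["position"])*1000
    print("delta",np.round(d,1),"turn",round((yaw(s)-psi+180)%360-180,1))
E
python3 - <<'E'
from h import *
s=get_state(); print(s["position"],yaw(s),s["qpos"])
im=get_image("wrist"); save(im,"w0"); print(im["position"],im["K"])
Z=dict(trowel=0,trowel_grip=.048,faceplate=.016,coating_board=0,box_ledges=.04,curing_box=0,lid_hinge=.073,brass_valve=0)
for k,z in Z.items():
    for a in place_of(k,im)[:1]: print(k,round(a["score"],2),np.round(a["point"]),atz(im,a["point"],"wrist",z))
E
```

```text
[ 0.452  -0.0497  0.2487] 7.800163706505842 [-0.2626  0.0922  1.7412 -0.0002  1.307   1.1721]
[ 0.5356 -0.038   0.3751] [[297.3186   0.     254.642 ]
 [  0.     297.3186 194.4735]
 [  0.       0.       1.    ]]
trowel 0.68 [233.  54.] [ 0.5847 -0.0041  0.    ]
trowel_grip 0.82 [227. 159.] [ 0.4615 -0.0162  0.048 ]
faceplate 0.58 [414. 145.] [ 0.5113 -0.2572  0.016 ]
coating_board 0.64 [409. 140.] [ 0.5157 -0.2572  0.    ]
box_ledges 0.94 [52. 88.] [0.5311 0.2279 0.04  ]
curing_box 0.98 [71. 87.] [0.5313 0.2234 0.    ]
lid_hinge 0.53 [51. 85.] [0.535 0.203 0.073]
brass_valve 0.89 [162. 189.] [0.3978 0.0711 0.    ]
```

View pics/w0.png

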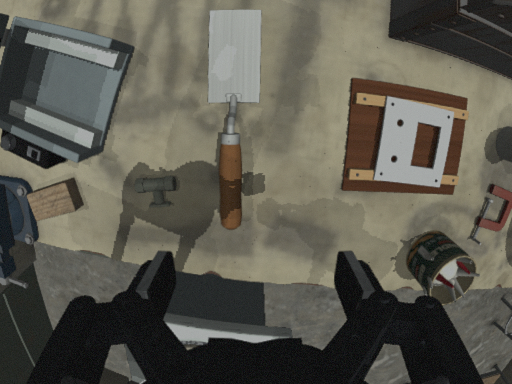

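Wrist view: the blade spans (209–260, 10–103), the handle runs to (231,228), the plate is near (415,143), the board's corners are near (353,79)/(342,190), and the box is at upper left. Next I'll fit the poses metrically.

```bash
cat >> h.py <<'E'
def rect(im,lo,hi,box,z,name="wrist"):
    "metric min-area rectangle of the biggest blob of a HSV range inside box (x0,y0,x1,y1)"
    x0,y0,x1,y1=box; hsv=cv2.cvtColor(im["frame"],cv2.COLOR_RGB2HSV)[y0:y1,x0:x1]
    m=cv2.morphologyEx(cv2.inRange(hsv,lo,hi),cv2.MORPH_OPEN,np.ones((3,3)))
    c=max(cv2.findContours(m,cv2.RETR_EXTERNAL,cv2.CHAIN_APPROX_NONE)[0],key=cv2.contourArea)[:,0]+[x0,y0]
    P=np.array([atz(im,p,name,z)[:2] for p in c]); r=cv2.minAreaRect((P*1000).astype(np.float32))
    print(np.round(r[0],1),np.round(r[1],1),round(r[2],2),len(c),c.min(0),c.max(0)); return r
E
python3 - <<'E'
from h import *
im=get_image("wrist")
hsv=cv2.cvtColor(im["frame"],cv2.COLOR_RGB2HSV)
for p in [(235,50),(250,80),(395,150),(447,120),(250,120),(300,60),(400,90),(360,140),(365,100),(357,175),(230,190),(60,45),(50,120)]: print(p,hsv[p[1],p[0]])
print("blade");rect(im,(0,0,120),(180,40,255),(195,2,275,115),.002)
print("plate");rect(im,(90,0,120),(150,60,255),(370,85,465,195),.020)
print("plate2");rect(im,(0,0,120),(180,40,255),(370,85,465,195),.020)
print("board");rect(im,(0,90,20),(14,255,140),(335,70,475,200),.006)
print("handle");rect(im,(0,110,40),(14,255,255),(210,125,250,235),.048)
for p in [(209,10),(260,10),(260,102),(209,103)]: print(atz(im,p,"wrist",.002))
print("board corners")
for p in [(353,79),(467,97),(460,193),(342,190)]: print(atz(im,p,"wrist",.006))
E
```

```text
(235, 50) [ 45   3 168]
(250, 80) [ 60   8 163]
(395, 150) [ 80   5 168]
(447, 120) [ 84   8 170]
(250, 120) [ 24  46 116]
(300, 60) [ 23  30 101]
(400, 90) [ 12 132  77]
(360, 140) [ 10 133  75]
(365, 100) [ 18 106 164]
(357, 175) [ 17 108 163]
(230, 190) [ 15 161  57]
(60, 45) [ 68  13 157]
(50, 120) [ 65  10 156]
blade
[582.4  -5.5] [124.4  64.7] 6.23 304 [204   8] [258 104]
plateTraceback (most recent call last):
  File "<stdin>", line 6, in <module>
  File "h.py", line 31, in rect
    c=max(cv2.findContours(m,cv2.RETR_EXTERNAL,cv2.CHAIN_APPROX_NONE)[0],key=cv2.contourArea)[:,0]+[x0,y0]
      ~~~^^^^^^^^^^^^^^^^^^^^^^^^^^^^^^^^^^^^^^^^^^^^^^^^^^^^^^^^^^^^^^^^^^^^^^^^^^^^^^^^^^^^
ValueError: max() iterable argument is empty
```

```bash
python3 - <<'E'
from h import *
im=get_image("wrist");
s=get_state(); print(s["position"],yaw(s))
print("blade");rect(im,(0,0,120),(180,40,255),(195,2,275,115),.002)
print("plate");rect(im,(0,0,120),(180,40,255),(370,85,465,195),.020)
print("board");rect(im,(0,90,20),(20,255,190),(330,70,475,200),.006)
print("handle");rect(im,(0,110,30),(17,255,255),(205,125,250,235),.048)
for k,z in dict(trowel=0,trowel_grip=.048,faceplate=.016,coating_board=0,box_ledges=.04).items():
    for a in place_of(k,im)[:1]: print(k,round(a["score"],2),np.round(a["point"]),atz(im,a["point"],"wrist",z))
hsv=cv2.cvtColor(im["frame"],cv2.COLOR_RGB2HSV)
m=cv2.inRange(hsv,(0,0,140),(180,30,255))[:,:140]
m=cv2.morphologyEx(m,cv2.MORPH_OPEN,np.ones((3,3)))
for c in cv2.findContours(m,cv2.RETR_EXTERNAL,cv2.CHAIN_APPROX_NONE)[0]:
    if cv2.contourArea(c)>150:
        c=c[:,0]; P=np.array([atz(im,p,"wrist",.04)[:2] for p in c]); print("ledge?",c.mean(0),[np.round(v,1) for v in cv2.minAreaRect((P*1000).astype(np.float32))])
go((.460,-.018,.050),6.2)
E
```

```text
[ 0.4513 -0.053   0.2483] 7.656479295771104
blade
[583.1  -5.6] [125.6  65.1] 6.29 300 [205   7] [258 104]
plate
[ 514.1 -258.3] [110.4 110.5] 2.79 289 [373  95] [451 185]
board
[ 516.1 -258.3] [148.6 194. ] 5.98 434 [340  77] [466 192]
handle
[427.6 -23.9] [101.3  25.1] 7.04 206 [216 144] [238 227]
trowel 0.94 [232.  54.] [ 0.5835 -0.0063  0.    ]
trowel_grip 0.6 [225. 158.] [ 0.4616 -0.0173  0.048 ]
faceplate 0.61 [413. 144.] [ 0.5113 -0.2585  0.016 ]
coating_board 0.83 [408. 139.] [ 0.5155 -0.2586  0.    ]
box_ledges 0.76 [50. 87.] [0.5322 0.2273 0.04  ]
ledge? [ 56.9091 126.7727] [array([480.1, 218.5]), array([122.8,  20.1]), np.float64(75.3)]
ledge? [69.1179 48.4821] [array([584.3, 209.5]), array([159.1,  15.9]), np.float64(75.4)]
delta [ 13.  -32.7 198.3] turn 1.6
```

Request:
{"method": "apply_moves", "body": {
  "deltas": [85, 14, -32, 130, 1.2, 85, 14, -32, 130, 1.2, 85, 14, -32, 130, 1.2, 85, 14, -32, 130, 1.2, 85, 14, -32, 130, 1.2, 85, 14, -32, 130, 1.2]
}}

```text
clock: 3.9
position: [0.4619, -0.0185, 0.1191]
ee_rot: [0.0, 0.998, 0.058, 0.0]
contact_force: [0.1, 0.1, 0.9]
width: 0.0848
gripper_force: 0.0
```

```bash
python3 - <<'E'
from h import *
im=get_image("wrist")
rect(im,(0,0,120),(180,40,255),(150,0,350,150),.002)
rect(im,(0,110,30),(17,255,255),(150,60,350,300),.048)
s=get_state(); print(s["position"],yaw(s))
go((.461,-.019,.046),6.5)
E
```

```text
[576.1  -6.5] [103.7  64.9] 6.83 416 [217   0] [297 122]
[450.9 -21.1] [53.5 25.2] 8.05 335 [240 196] [274 261]
[ 0.4628 -0.0188  0.12  ] 6.6152634427043155
delta [-2.1 -0.1 74. ] turn 0.1
```

Request:
{"method": "apply_moves", "body": {
  "deltas": [85, -2, 1, 40, 0, 85, -2, 1, 74, 0, 85, -2, 1, 74, 0, 20, -2, 1, 74, 0, 20, -2, 1, 74, 0, 20, -2, 1, 74, 0, 20, -2, 1, 74, 0, 20, -2, 1, 74, 0, 20, -2, 1, 74, 0, 20, -2, 1, 74, 0],
  "squeeze": 90
}}

```text
clock: 4.78
position: [0.4603, -0.0197, 0.0457]
ee_rot: [0.001, 0.998, 0.058, 0.001]
contact_force: [-1.8, -0.7, 8.1]
width: 0.0237
gripper_force: 89.3
```

Request:
{"method": "apply_moves", "body": {
  "deltas": [20, 0, 0, -20, 0, 20, 0, 0, -60, 0, 20, 0, 0, -60, 0, 20, 0, 0, -60, 0, 20, 0, 0, -60, 0, 20, 0, 0, -60, 0]
}}

```text
clock: 5.28
position: [0.4579, -0.0191, 0.1033]
ee_rot: [-0.0, 0.998, 0.058, -0.001]
contact_force: [0.2, 0.6, -2.9]
width: 0.024
gripper_force: 88.8
```

```bash
cat > plan.py <<'E'
from h import *
def q1of(p,d=.07): return np.arctan2(p[1],p[0])-np.arcsin(d/np.hypot(p[0],p[1]))
E
python3 - <<'E'
from plan import *
s=get_state(); p=s["position"]; r=np.hypot(p[0],p[1]); q=s["qpos"]
d=r*np.sin(np.arctan2(p[1],p[0])-q[0]); print(p,yaw(s),q,"d",d, "c",np.radians(yaw(s))-q[0]+q[5],s["contact_force"],s["gripper_force"])
im=get_image("wrist"); save(im,"w1")
for z in (.06,.062): rect(im,(0,0,120),(180,40,255),(150,0,350,150),z)
C=np.array([.516,-.258]);
for k in ("trowel","trowel_grip"):
    for a in place_of(k,im)[:1]: print(k,a["point"],atz(im,a["point"],"wrist",.06 if k=="trowel" else .108))
im=get_image("side"); save(im,"s2"); f=im["frame"]; cv2.imwrite("pics/s2c.png",cv2.resize(cv2.cvtColor(f,4)[130:280,180:380],(800,600),interpolation=2))
E
```

```text
[ 0.4579 -0.0191  0.1033] 6.6074443036906825 [-0.1935  0.2406  1.9625 -0.0001  0.9413  1.262 ] d 0.0693696107519442 c 1.5708612000525797 [ 0.2082  0.58   -2.8658] 88.76102685928345
[560.5  -7.5] [78.3 63.4] 6.16 547 [200   0] [312 132]
[560.3  -7.5] [77.4 62.6] 6.16 547 [200   0] [312 132]
trowel [256.7, 28.8] [ 0.5803 -0.0056  0.06  ]
trowel_grip [254.1, 274.4] [ 0.4589 -0.0183  0.108 ]
```

View pics/s2c.png

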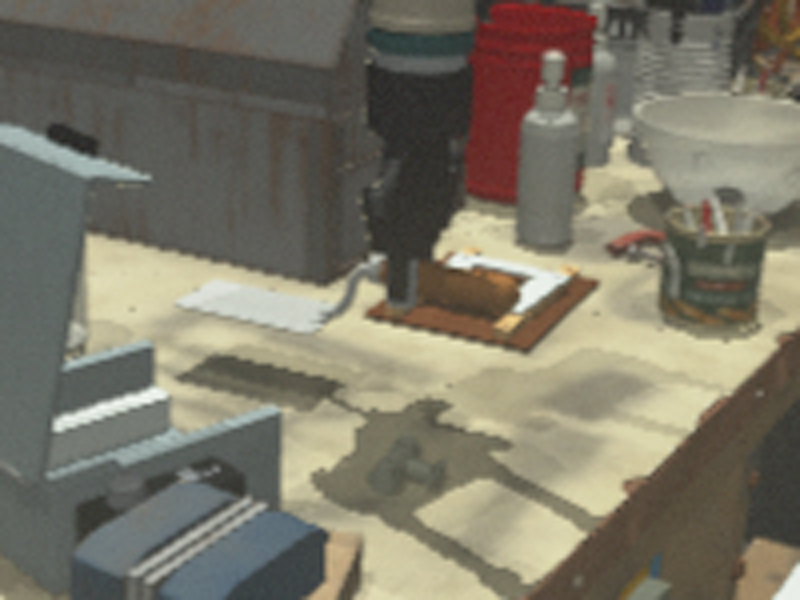

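View pics/w1.png

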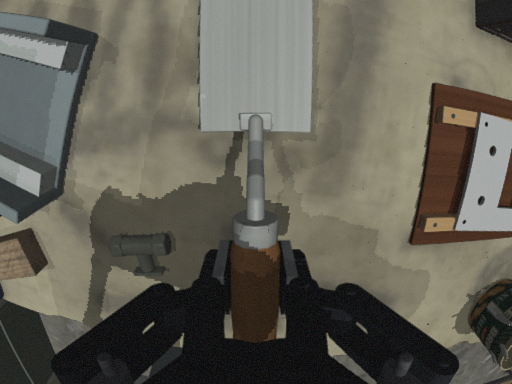

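Trowel is held level: blade rear edge at row 131, perpendicular to the tool, and the side view shows no sag. Next I'll plan the approach with a yaw that respects the joint 6 limit.

```bash
cat > ins.py <<'E'
from plan import *
L=.124; C=np.array([.515,-.258]); f=np.radians(-84); u=np.array([np.cos(f),np.sin(f)]); n=np.array([-u[1],u[0]])
def pose(s,q6max=2.645):
    "TCP xy and yaw with blade centre at s along the channel"
    a=0.
    for _ in range(30):
        din=np.clip(s+.06+.095,0.02,.12)          # length inside
        ps=f+a; w=np.array([np.cos(ps),np.sin(ps)])
        m=C+u*(s+.06-din/2)                         # mid of the inserted part on the axis
        g=m+w*(-.06+din/2-L)
        a=max(0,q1of(g)+np.pi/2-q6max-f) 
    q6=q1of(g)+np.pi/2-ps
    need=64*np.cos(a)+1000*din*np.sin(a)
    return g,np.degrees(ps),q6,np.degrees(a),need
if __name__=="__main__":
    for s in np.linspace(-.175,-.011,12): 
        g,ps,q6,a,nd=pose(s); print(round(s,3),g,round(ps,1),round(q6,3),round(a,1),round(nd,1))
    g,ps,*_=pose(-.175); go((g[0],g[1],.10),ps)
E
python3 ins.py
```

```text
-0.175 [0.4347 0.0268] -67.3 2.645 16.7 67.0
-0.16 [0.4408 0.0138] -68.9 2.645 15.1 67.0
-0.145 [0.4469 0.0007] -70.5 2.645 13.5 66.9
-0.13 [ 0.4534 -0.0126] -72.0 2.645 12.0 67.7
-0.115 [ 0.4605 -0.0258] -73.5 2.645 10.5 70.2
-0.1 [ 0.4672 -0.0393] -74.9 2.645 9.1 71.8
-0.086 [ 0.4735 -0.053 ] -76.4 2.645 7.6 72.6
-0.071 [ 0.4795 -0.0669] -77.8 2.645 6.2 72.7
-0.056 [ 0.4851 -0.0809] -79.2 2.645 4.8 72.1
-0.041 [ 0.4903 -0.0951] -80.6 2.645 3.4 70.7
-0.026 [ 0.4949 -0.1095] -82.0 2.645 2.0 68.2
-0.011 [ 0.4994 -0.1239] -83.3 2.645 0.7 65.5
delta [-18.4 -48.4   3.4] turn 73.9
```

Request:
{"method": "apply_moves", "body": {
  "deltas": [20, -18, -48, 3, 74, 20, -18, -48, 3, 74, 20, -18, -48, 3, 74, 20, -18, -48, 3, 74, 20, -18, -48, 3, 74, 20, -18, -48, 3, 74, 20, -18, -48, 3, 74, 20, -18, -48, 3, 74, 20, -18, -48, 3, 74, 20, -18, -48, 3, 74, 20, -18, -48, 3, 74, 20, -18, -48, 3, 74]
}}

```text
clock: 6.48
position: [0.4356, 0.0264, 0.1008]
ee_rot: [0.0, 0.832, -0.555, -0.0]
contact_force: [-0.2, -0.1, -1.4]
width: 0.0238
gripper_force: 89.1
```

```bash
python3 - <<'E'
from ins import *
s=get_state(); print(s["position"],yaw(s),s["qpos"])
im=get_image("wrist"); save(im,"w2")
print("plate");rect(im,(0,0,120),(180,40,255),(0,0,512,95),.020)
print("board");rect(im,(0,90,20),(20,255,190),(0,0,512,110),.006)
for k,z in dict(trowel=.056,faceplate=.016,coating_board=0).items():
    for a in place_of(k,im)[:1]: print(k,round(a["score"],2),np.round(a["point"]),atz(im,a["point"],"wrist",z))
g,ps,*_=pose(-.175); go((g[0],g[1],.056),ps)
E
```

```text
[0.4356 0.0264 0.1008] -67.45087843839057 [-0.0994  0.2136  2.0104  0.0002  0.9186  2.6485]
plate
[481.2 -84.4] [77.8 69.6] 22.44 411 [199   0] [312  94]
boardTraceback (most recent call last):
  File "<stdin>", line 5, in <module>
  File "h.py", line 31, in rect
    c=max(cv2.findContours(m,cv2.RETR_EXTERNAL,cv2.CHAIN_APPROX_NONE)[0],key=cv2.contourArea)[:,0]+[x0,y0]
      ~~~^^^^^^^^^^^^^^^^^^^^^^^^^^^^^^^^^^^^^^^^^^^^^^^^^^^^^^^^^^^^^^^^^^^^^^^^^^^^^^^^^^^^
ValueError: max() iterable argument is empty
```

View pics/w2.png

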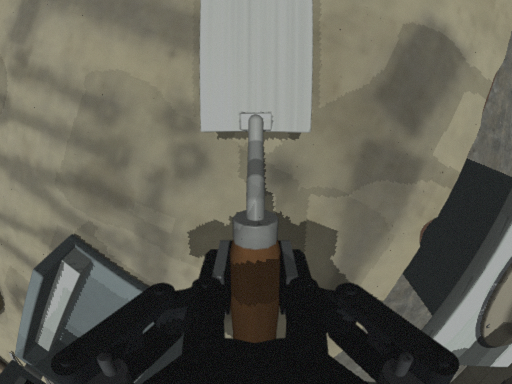

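The wrist image shows only the blade, with the board out of frame. I'll check the board and plate from the top camera.

```bash
python3 - <<'E'
from ins import *
im=get_image("top"); save(im,"t2")
b=(282,170,345,225)
print("plate");rect(im,(0,0,180),(180,40,255),b,.020,"top")
print("board");rect(im,(0,80,30),(20,255,200),b,.006,"top")
for k,z in dict(faceplate=.016,coating_board=0).items():
    for a in place_of(k,im)[:1]: print(k,round(a["score"],2),np.round(a["point"]),atz(im,a["point"],"top",z))
cv2.imwrite("pics/t2c.png",cv2.resize(cv2.cvtColor(im["frame"],4)[150:250,220:353],(800,600),interpolation=2))
g,ps,*_=pose(-.175); go((g[0],g[1],.056),ps)
E
```

```text
plate
[ 516.6 -260.5] [110.1 111. ] 2.61 109 [298 184] [328 213]
board
[ 512.4 -183.8] [86.  41.1] 2.99 61 [287 189] [298 211]
faceplate 0.73 [315. 198.] [ 0.5167 -0.2693  0.016 ]
coating_board 0.85 [313. 199.] [ 0.5149 -0.2627  0.    ]
delta [-0.9  0.8 45.1] turn -0.1
```

View pics/t2c.png

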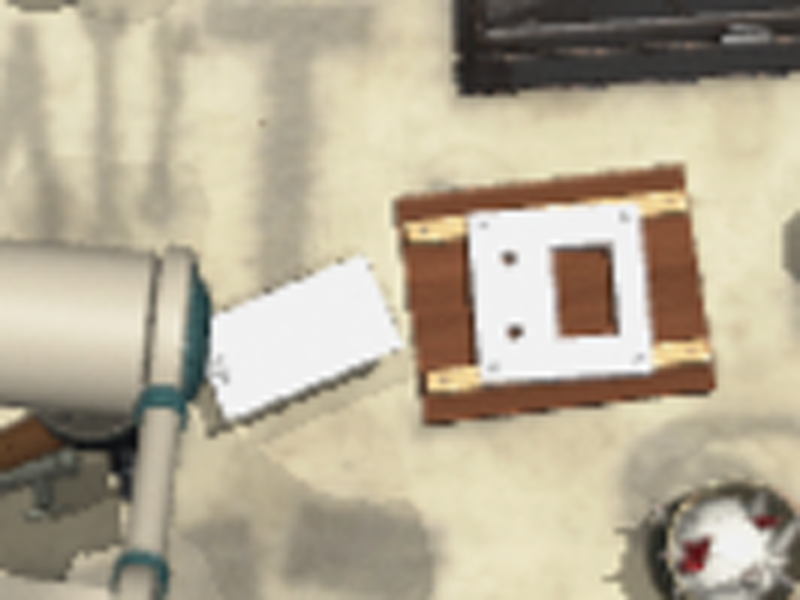

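The blade faces the batten channel with its tip just outside the board, and the top-camera poses agree within about 3 mm. Next are the rows for the insertion.

```bash
python3 - <<'E'
from ins import *
go((*pose(-.175)[0],.056),pose(-.175)[1])
for s in list(np.arange(-.165,-.08,.01)): 
    g,ps,*_=pose(s); print(round(s,3),end=" "); go((*g,.056),ps)
E
```

```text
delta [-0.9  0.8 45.1] turn -0.1
-0.165 delta [ 8.7  0.4 45.1] turn 1.0
-0.155 delta [18.4 -0.  45.1] turn 2.1
-0.145 delta [28.1 -0.4 45.1] turn 3.2
-0.135 delta [37.9 -0.7 45.1] turn 4.2
-0.125 delta [47.9 -1.8 45.1] turn 5.2
-0.115 delta [58.  -2.7 45.1] turn 6.2
-0.105 delta [68.1 -3.5 45.1] turn 7.2
-0.095 delta [78.2 -4.  45.1] turn 8.1
-0.085 delta [88.3 -4.3 45.1] turn 9.1
```

Request:
{"method": "apply_moves", "body": {
  "deltas": [20, 0, 0, 35, 0, 20, 0, 0, 45, 0, 20, 9, 0, 45, 1, 20, 18, 0, 45, 2, 20, 28, 0, 45, 3, 20, 38, -1, 45, 4.2, 20, 48, -2, 45, 5.2, 20, 58, -3, 45, 6.2, 20, 68, -3.5, 45, 7.2, 20, 78, -4, 45, 8.1, 20, 88, -4, 45, 9.1, 20, 88, -4, 45, 9.1]
}}

```text
clock: 7.68
position: [0.475, -0.0554, 0.0565]
ee_rot: [-0.0, 0.785, -0.62, 0.001]
contact_force: [0.4, -1.4, -1.8]
width: 0.0239
gripper_force: 89.2
```

```bash
python3 - <<'E'
from ins import *
s=get_state(); print(s["position"],yaw(s),s["qpos"][5],s["contact_force"])
im=get_image("top"); b=(282,170,345,225)
rect(im,(0,0,180),(180,40,255),b,.020,"top")
for s in list(np.arange(-.075,-.005,.01))+[-.009]: 
    g,ps,*_=pose(s); print(round(s,3),end=" "); go((*g,.056),ps)
E
```

```text
[ 0.475  -0.0554  0.0565] -76.62673215556578 2.6474141299733924 [ 0.4008 -1.3869 -1.8147]
[ 515.  -226.8] [109.8 176.6] 2.83 139 [282 184] [327 213]
-0.075 delta [ 8.9 -1.7  0.3] turn 0.8
-0.065 delta [19.  -3.3  0.3] turn 1.7
-0.055 delta [29.  -4.7  0.3] turn 2.7
-0.045 delta [39.1 -5.9  0.3] turn 3.6
-0.035 delta [49.2 -6.9  0.3] turn 4.5
-0.025 delta [59.2 -7.6  0.4] turn 5.4
-0.015 delta [69.4 -8.3  0.4] turn 6.3
-0.009 delta [75.4 -8.7  0.4] turn 6.9
```

Request:
{"method": "apply_moves", "body": {
  "deltas": [20, 9, -2, 0, 0.8, 20, 19, -3, 0, 1.7, 20, 29, -5, 0, 2.7, 20, 39, -6, 0, 3.6, 20, 49, -7, 0, 4.5, 20, 59, -7.5, 0, 5.4, 20, 69, -8, 0, 6.3, 20, 75, -8.5, 0, 6.9, 20, 75, -8.5, 0, 6.9]
}}

```text
clock: 8.48
position: [0.5, -0.126, 0.0563]
ee_rot: [-0.0, 0.746, -0.666, 0.001]
contact_force: [0.0, 0.1, -1.2]
width: 0.024
gripper_force: 89.1
```

```bash
python3 - <<'E'
from ins import *
s=get_state(); print(s["position"],yaw(s),s["qpos"][5],s["contact_force"])
im=get_image("top"); save(im,"t3")
im=get_image("wrist"); save(im,"w3"); rect(im,(0,0,110),(180,40,255),(130,0,380,110),.020)
E
```

```text
[ 0.5    -0.126   0.0563] -83.5115317460983 2.646951129322368 [ 0.0426  0.1273 -1.1782]
[ 512.8 -233.6] [114.7  65.6] 6.73 738 [151   0] [356 109]
```

View pics/w3.png

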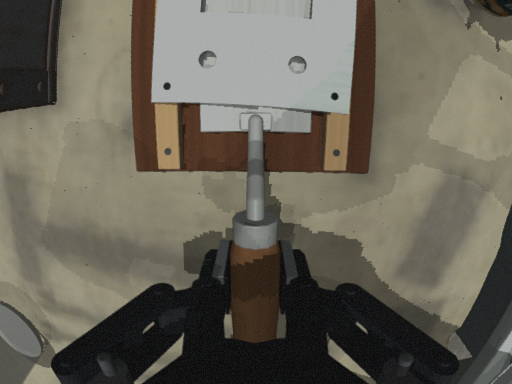

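The blade is under the plate: the plate's rear edge is at rows 102–113, just ahead of the neck foot at row 112, and laterally centred. Now lifting gently.

Request:
{"method": "apply_moves", "body": {
  "deltas": [20, 0, 0, -2, 0, 20, 0, 0, -4, 0, 20, 0, 0, -6, 0, 20, 0, 0, -9, 0, 20, 0, 0, -13, 0, 20, 0, 0, -18, 0, 20, 0, 0, -24, 0, 20, 0, 0, -31, 0, 20, 0, 0, -38, 0, 20, 0, 0, -44, 0, 20, 0, 0, -48, 0, 20, 0, 0, -50, 0]
}}

```text
clock: 9.58
position: [0.4996, -0.1246, 0.1073]
ee_rot: [-0.0, 0.747, -0.665, 0.001]
contact_force: [0.6, 0.4, -2.8]
width: 0.0237
gripper_force: 89.1
```

```bash
python3 - <<'E'
from ins import *
s=get_state(); print(s["position"],yaw(s),s["qpos"],s["contact_force"],s["moment"])
im=get_image("wrist"); rect(im,(0,0,110),(180,40,255),(130,0,380,110),.065)
save(im,"w4")
im=get_image("side"); cv2.imwrite("pics/s4.png",cv2.resize(cv2.cvtColor(im["frame"],4)[150:250,230:363],(800,600),interpolation=2))
E
```

```text
[ 0.4996 -0.1246  0.1073] -83.39718501455579 [-0.3795  0.3084  1.8447 -0.0001  0.9869  2.6469] [ 0.5949  0.4315 -2.795 ] [0.3096 0.0256 0.0003]
[ 513.9 -233.9] [116.3  67.9] 6.69 661 [152   0] [353 109]
```

View pics/s4.png

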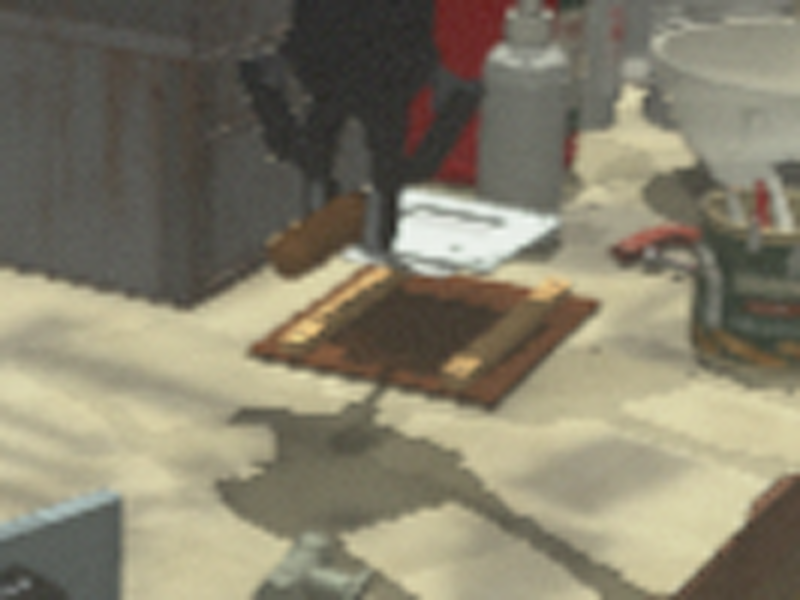

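The plate is up and level, and the battens are free. Now I back away and turn toward the box, slowly so the plate does not slip.

Request:
{"method": "apply_moves", "body": {
  "deltas": [20, -4, 3, 0, -1, 20, -10, 9, 0, -2, 20, -18, 16, 0, -4, 20, -27, 24, 0, -6, 20, -36, 32, 0, -9, 20, -45, 40, 0, -12, 20, -53, 47, 0, -16, 20, -59, 53, 0, -20, 20, -63, 57, 0, -24, 20, -65, 60, 0, -28, 20, -65, 60, 0, -32, 20, -65, 60, 0, -36]
}}

```text
clock: 10.68
position: [0.4303, -0.0658, 0.1059]
ee_rot: [0.0, 0.917, -0.4, -0.001]
contact_force: [-0.1, -0.2, -2.8]
width: 0.0239
gripper_force: 89.2
```

Request:
{"method": "apply_moves", "body": {
  "deltas": [20, 0, 0, 0, -4, 20, 0, 0, 0, -8, 20, 0, 0, 0, -12, 20, 0, 0, 0, -16, 20, 0, 0, 0, -20, 20, 0, 0, 0, -24, 20, 0, 0, 0, -28, 20, 0, 0, 0, -32, 20, 0, 0, 0, -36, 20, 0, 0, 0, -40, 20, 0, 0, 0, -44, 20, 0, 0, 0, -48]
}}

```text
clock: 11.68
position: [0.4305, -0.0661, 0.1058]
ee_rot: [-0.0, 1.0, 0.008, -0.001]
contact_force: [0.2, -0.2, -2.5]
width: 0.0236
gripper_force: 89.1
```

Request:
{"method": "apply_moves", "body": {
  "deltas": [20, 0, 0, 0, -4, 20, 0, 0, 0, -8, 20, 0, 0, 0, -12, 20, 0, 0, 0, -16, 20, 0, 0, 0, -20, 20, 0, 0, 0, -24, 20, 0, 0, 0, -28, 20, 0, 0, 0, -32, 20, 0, 0, 0, -36, 20, 0, 0, 0, -40, 20, 0, 0, 0, -44, 20, 0, 0, 0, -48]
}}

```text
clock: 12.68
position: [0.4307, -0.0664, 0.1059]
ee_rot: [-0.0, 0.91, 0.414, -0.001]
contact_force: [-0.2, 0.8, -3.4]
width: 0.024
gripper_force: 89.1
```

Request:
{"method": "apply_moves", "body": {
  "deltas": [20, 0, 0, 0, -4, 20, 0, 0, 0, -8, 20, 0, 0, 0, -12, 20, 0, 0, 0, -16, 20, 0, 0, 0, -19, 20, 0, 0, 0, -22, 20, 0, 0, 0, -24, 20, 0, 0, 0, -25, 20, 0, 0, 0, -25]
}}

```text
clock: 13.43
position: [0.4313, -0.0665, 0.1061]
ee_rot: [-0.0, 0.8, 0.6, -0.0]
contact_force: [-0.6, -1.2, -2.1]
width: 0.0239
gripper_force: 89.1
```

```bash
python3 - <<'E'
from ins import *
s=get_state(); print(s["position"],yaw(s),s["qpos"],s["contact_force"])
im=get_image("wrist"); save(im,"w5")
for k,z in dict(box_ledges=.04,curing_box=0,faceplate=.066).items():
    for a in place_of(k,im)[:1]: print(k,round(a["score"],2),np.round(a["point"]),atz(im,a["point"],"wrist",z))
E
```

```text
[ 0.4313 -0.0665  0.1061] 73.670494775268 [-0.3122  0.2064  2.0032 -0.0007  0.9327 -0.0267] [-0.6128 -1.1846 -2.1415]
faceplate 0.58 [254.  11.] [0.4684 0.0618 0.066 ]
```

View pics/w5.png

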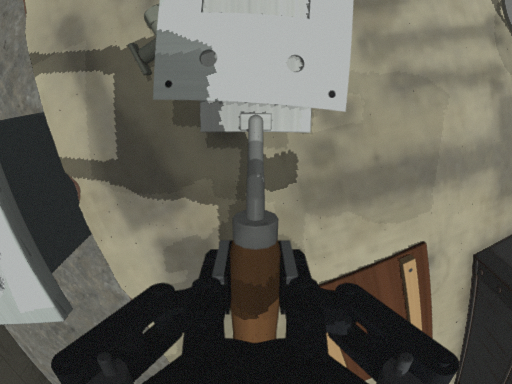

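The plate is still in place on the blade, with rear corners at about (155,100) and (348,111). Next I compute the plate pose and confirm the box from the top camera.

```bash
python3 - <<'E'
from ins import *
im=get_image("wrist"); s=get_state(); p=np.array(s["position"]); 
hsv=cv2.cvtColor(im["frame"],cv2.COLOR_RGB2HSV)
# rear edge & side edges of plate: use given corners refined by eye
T=rot(s["ee_rot"])
for z in (.066,):
    for q in [(155,100),(348,111),(159,0),(353,0)]:
        P=atz(im,q,"wrist",z); print(q,P,"tool",T.inv().apply(P-p)*1000)
for q in [(201,131),(311,131)]: P=atz(im,q,"wrist",.0625); print("blade",T.inv().apply(P-p)*1000)
im=get_image("top"); hsv=cv2.cvtColor(im["frame"],cv2.COLOR_RGB2HSV)
for b in [(172,166,216,190),(166,196,212,222)]:
    rect(im,(0,0,190),(180,25,255),b,.04,"top")
for k,z in dict(box_ledges=.04,curing_box=0,faceplate=.062,lid_hinge=.073).items():
    for a in place_of(k,im)[:2]: print(k,round(a["score"],2),np.round(a["point"]),atz(im,a["point"],"top",z))
E
```

```text
(155, 100) [0.4012 0.0302 0.066 ] tool [ 84.2902 -56.9008  40.2598]
(348, 111) [ 0.5051 -0.0073  0.066 ] tool [77.6677 53.3559 40.2621]
(159, 0) [0.4205 0.087  0.066 ] tool [144.2154 -54.3864  40.2485]
(353, 0) [0.5265 0.056  0.066 ] tool [144.4474  56.0667  40.2496]
blade [ 64.7871 -30.9713  43.7637]
blade [64.8303 32.5982 43.7643]
[585.4 199.9] [138.7  16. ] 75.03 74 [176 176] [210 187]
[483.2 200.7] [ 68.9 141.5] 12.14 101 [173 196] [209 215]
box_ledges 0.64 [184. 193.] [0.5409 0.2352 0.04  ]
curing_box 0.93 [188. 195.] [0.5394 0.2253 0.    ]
curing_box 0.21 [229. 210.] [0.4776 0.0632 0.    ]
lid_hinge 0.85 [163. 184.] [0.5711 0.3081 0.073 ]
```

```bash
cat > boxp.py <<'E'
from plan import *
c=np.array([.534,.227]); by=75.3; OFF=(.1359,.0015); DY=3.5
v=np.array([np.cos(np.radians(by)),np.sin(np.radians(by))]); nl=np.array([-v[1],v[0]])
def tcp(bx,lat=0.):
    "TCP for plate centre at box (bx,lat)"
    ps=np.radians(by+DY); w=np.array([np.cos(ps),np.sin(ps)]); ty=np.array([np.sin(ps),-np.cos(ps)])
    return c+v*bx+nl*lat-w*OFF[0]-ty*OFF[1]
E
python3 - <<'E'
from boxp import *
for b in (-.155,-.1,0): g=tcp(b); print(b,g); go((*g,.106),by+DY)
E
```

```text
-0.155 [ 0.4668 -0.0559]
delta [20.1 30.3  0.3] turn -5.2
-0.1 [ 0.4808 -0.0027]
delta [75.1 28.6  0.3] turn -5.2
0 [0.5061 0.094 ]
delta [175.1  25.7   0.3] turn -5.2
```

Request:
{"method": "apply_moves", "body": {
  "deltas": [20, 2, 3, 0, -0.5, 20, 5, 8, 0, -1.5, 20, 9, 14, 0, -2.7, 20, 14, 20, 0, -4, 20, 17, 26, 0, -5, 20, 20, 30, 0, -5.2, 20, 20, 30, 0, -5.2]
}}

```text
clock: 14.52
position: [0.4682, -0.0558, 0.1063]
ee_rot: [0.001, 0.772, 0.635, 0.001]
contact_force: [0.2, 0.6, -3.1]
width: 0.0237
gripper_force: 89.0
```

```bash
python3 - <<'E'
from boxp import *
im=get_image("wrist"); save(im,"w6"); s=get_state(); print(s["position"],yaw(s))
# predicted pixels: outer/inner wall front corners at rim, ledge front
for x,y,z in [(-85,63,71),(-85,75,71),(-85,-63,71),(-85,-75,71),(-85,42,40),(-85,-42,40),(-40,63,71),(-40,-63,71),(-40,42,40),(-40,-42,40)]:
    P=[*(c+v*x/1000+nl*y/1000),z/1000]; print((x,y,z),proj(im,P,"wrist").round(1))
hsv=cv2.cvtColor(im["frame"],cv2.COLOR_RGB2HSV)
for r in (4,12): 
    print(r,[tuple(map(int,hsv[r,i])) for i in range(60,160,5)]); print([tuple(map(int,hsv[r,i])) for i in range(350,450,5)])
for k,z in dict(box_ledges=.04,curing_box=0).items():
    for a in place_of(k,im)[:2]: print(k,round(a["score"],2),np.round(a["point"]),atz(im,a["point"],"wrist",z))
E
```

```text
[ 0.4672 -0.0558  0.1062] 78.8449019441842
(-85, 63, 71) [156.8 -90.7]
(-85, 75, 71) [138.4 -87.9]
(-85, -63, 71) [367.3 -78.7]
(-85, -75, 71) [385.5 -73.7]
(-85, 42, 40) [199.1 -70.9]
(-85, -42, 40) [323.1 -63.7]
(-40, 63, 71) [ 167.8 -137.4]
(-40, -63, 71) [ 363.8 -125.9]
(-40, 42, 40) [ 206.  -115.4]
(-40, -42, 40) [ 323.2 -108.5]
4 [(23, 47, 137), (28, 45, 137), (23, 47, 140), (25, 47, 142), (26, 48, 142), (25, 47, 140), (25, 47, 136), (26, 40, 134), (24, 46, 133), (25, 42, 133), (25, 43, 132), (22, 42, 133), (23, 42, 128), (24, 43, 118), (22, 42, 110), (24, 50, 108), (23, 47, 115), (27, 43, 126), (25, 45, 131), (26, 39, 136)]
[(80, 4, 176), (23, 41, 137), (23, 46, 144), (23, 46, 143), (26, 43, 142), (24, 43, 147), (25, 41, 143), (26, 40, 145), (26, 39, 144), (26, 45, 137), (26, 44, 132), (29, 40, 128), (23, 38, 122), (24, 41, 119), (25, 37, 118), (25, 38, 113), (26, 36, 113), (25, 41, 117), (28, 35, 115), (25, 37, 116)]
12 [(26, 46, 132), (26, 45, 130), (24, 49, 135), (24, 45, 137), (24, 46, 138), (25, 45, 141), (23, 48, 134), (23, 44, 127), (24, 41, 124), (23, 39, 130), (25, 44, 133), (25, 43, 132), (26, 41, 123), (21, 43, 113), (26, 38, 106), (28, 38, 108), (28, 42, 116), (23, 43, 130), (26, 46, 133), (25, 45, 137)]
[(75, 9, 176), (25, 43, 129), (25, 44, 133), (25, 43, 136), (26, 41, 132), (25, 47, 140), (23, 44, 134), (22, 45, 131), (23, 42, 127), (24, 41, 125), (25, 37, 116), (24, 35, 116), (27, 40, 114), (25, 39, 117), (23, 38, 120), (24, 33, 122), (25, 40, 115), (25, 40, 116), (23, 37, 116), (25, 38, 113)]
```

Request:
{"method": "apply_moves", "body": {
  "deltas": [20, 0, 0, -4, 0, 20, 0, 0, -12, 0, 20, 0, 0, -20, 0, 20, 2, 0, -25, 0, 20, 8, 0, -27, 0, 20, 16, 0, -27, 0, 20, 26, -1, -27, 0, 20, 38, -1, -27, 0, 20, 50, -2, -27, 0, 20, 62, -2, -27, 0, 20, 74, -2, -27, 0, 20, 86, -3, -27, 0]
}}

```text
clock: 15.67
position: [0.48, 0.0306, 0.1328]
ee_rot: [-0.0, 0.773, 0.635, -0.0]
contact_force: [-0.3, -0.0, -3.1]
width: 0.0236
gripper_force: 89.0
```

Request:
{"method": "apply_moves", "body": {
  "deltas": [20, 11, 0, 0, 0, 20, 22, -1, 0, 0, 20, 33, -1, 0, 0, 20, 43, -1, 0, 0, 20, 52, -1, 0, 0, 20, 60, -2, 0, 0, 20, 65, -2, 0, 0, 20, 69, -2, 0, 0, 20, 69, -2, 0, 0, 20, 69, -2, 0, 0]
}}

```text
clock: 16.5
position: [0.4916, 0.0969, 0.1333]
ee_rot: [0.0, 0.773, 0.635, -0.0]
contact_force: [0.5, 0.3, -2.7]
width: 0.0236
gripper_force: 89.0
```

```bash
python3 - <<'E'
from boxp import *
im=get_image("wrist"); save(im,"w7"); s=get_state(); print(s["position"],yaw(s),s["contact_force"],tcp(0))
for x,y,z in [(-85,63,71),(-85,75,71),(-85,-63,71),(-85,-75,71),(-85,42,40),(-85,-42,40),(-85,42,15),(-85,-42,15),(-40,63,71),(-40,-63,71)]:
    P=[*(c+v*x/1000+nl*y/1000),z/1000]; print((x,y,z),proj(im,P,"wrist").round(1))
hsv=cv2.cvtColor(im["frame"],cv2.COLOR_RGB2HSV)
for r in (8,25,40,55):
    for a,b in((90,215),(300,425)):
        print(r,a,' '.join(f"{hsv[r,i,1]}/{hsv[r,i,2]}" for i in range(a,b,4)))
E
```

```text
[0.4916 0.0967 0.1332] 78.79702678455568 [ 0.4359  0.1051 -3.3964] [0.5061 0.094 ]
(-85, 63, 71) [175.3 143.5]
(-85, 75, 71) [158.1 143.1]
(-85, -63, 71) [364.1 156. ]
(-85, -75, 71) [379.8 157.6]
(-85, 42, 40) [213.2 137.9]
(-85, -42, 40) [324.4 145.3]
(-85, 42, 15) [217.3 133.6]
(-85, -42, 15) [317.7 140.3]
(-40, 63, 71) [176.9  74.6]
(-40, -63, 71) [371.9  89.7]
8 90 43/143 44/146 43/147 48/150 45/158 44/156 41/154 47/152 45/160 45/159 43/119 23/22 0/30 45/34 18/29 24/32 9/27 14/72 12/171 11/170 14/170 12/171 12/174 12/175 10/172 12/169 13/173 10/175 14/94 7/146 9/145 10/147
8 300 10/149 7/152 6/79 12/174 11/170 11/169 8/167 14/168 11/169 11/166 11/167 9/168 14/168 8/167 13/174 13/157 9/87 38/40 22/46 33/46 33/46 21/136 21/134 23/136 19/120 41/125 41/125 45/126 40/127 44/134 44/140 46/138
25 90 48/74 46/145 40/145 44/156 49/155 50/149 47/153 45/157 49/151 49/156 32/24 26/30 5/94 13/77 14/36 15/34 17/59 14/94 11/95 11/93 13/95 11/93 14/93 8/92 13/95 6/91 12/123 14/169 12/168 11/167 12/171 12/170
25 300 10/172 10/172 12/173 10/171 13/171 12/171 9/169 13/171 14/170 15/167 11/167 14/1
[... 274 characters left out ...]
11/95 14/91 11/93 11/91 11/94 11/94 8/90 12/171 12/169 10/172 12/170
40 300 12/174 12/172 10/171 9/173 11/169 12/172 11/170 11/170 12/169 12/169 9/164 9/169 12/172 12/174 4/177 14/108 18/57 30/43 28/46 30/43 14/92 22/138 26/135 26/138 44/152 44/149 43/153 46/151 45/152 42/150 47/153 45/153
55 90 69/130 73/122 69/52 68/45 51/35 42/91 41/88 36/85 44/87 41/87 81/22 23/22 23/22 48/16 107/19 67/19 9/29 14/89 11/91 14/91 16/93 11/91 11/92 11/95 11/94 11/91 8/90 12/170 8/133 10/150 5/148 10/150
55 300 3/172 4/178 7/177 7/176 9/177 6/176 6/176 4/172 7/176 7/177 9/176 7/173 9/174 4/178 4/174 8/93 33/46 40/45 6/42 7/39 23/112 18/138 22/139 26/136 40/116 36/112 38/121 45/124 40/120 37/125 47/131 41/130
```

```bash
python3 - <<'E'
from boxp import *
go((*tcp(0),.133),by+DY)
E
```

```text
delta [ 0.1 14.8  0.2] turn -0.0
```

Request:
{"method": "apply_moves", "body": {
  "deltas": [20, 0, 2, 0, 0, 20, 0, 5, 0, 0, 20, 0, 9, 0, 0, 20, 0, 12, 0, 0, 20, 0, 14, 0, 0, 20, 0, 15, 0, 0, 20, 0, 15, 0, 0, 20, 0, 15, 0, 0]
}}

```text
clock: 17.22
position: [0.5063, 0.0941, 0.1332]
ee_rot: [-0.0, 0.773, 0.635, -0.0]
contact_force: [-0.7, -0.1, -4.8]
width: 0.0235
gripper_force: 89.0
```

```bash
python3 - <<'E'
from boxp import *
im=get_image("wrist"); save(im,"w8"); s=get_state(); print(s["position"],yaw(s))
for x,y,z in [(-85,63,71),(-85,75,71),(-85,-63,71),(-85,-75,71),(-85,42,40),(-85,-42,40),(-40,63,71),(-40,75,71),(-40,-63,71),(-40,-75,71),(0,63,71),(0,-63,71),(0,-75,71),(0,75,71)]:
    P=[*(c+v*x/1000+nl*y/1000),z/1000]; print((x,y,z),proj(im,P,"wrist").round(1))
hsv=cv2.cvtColor(im["frame"],cv2.COLOR_RGB2HSV)
for r in (8,40,70,90,110,130,150,165):
    for a,b in((110,215),(300,425)):
        print(r,a,' '.join(f"{hsv[r,i,1]}/{hsv[r,i,2]}" for i in range(a,b,3)))
E
```

```text
[0.5062 0.0941 0.1332] 78.80333861042003
(-85, 63, 71) [154.  144.4]
(-85, 75, 71) [137.6 144.1]
(-85, -63, 71) [343.4 155.4]
(-85, -75, 71) [360. 157.]
(-85, 42, 40) [193.6 138.5]
(-85, -42, 40) [305.2 144.9]
(-40, 63, 71) [154.8  76.5]
(-40, 75, 71) [137.8  77.1]
(-40, -63, 71) [350.8  87.9]
(-40, -75, 71) [367.8  90.5]
(0, 63, 71) [158.4  17.4]
(0, -63, 71) [354.7  28.8]
(0, -75, 71) [371.8  32.1]
(0, 75, 71) [141.2  18.7]
8 110 43/159 32/40 26/29 25/31 27/28 22/23 38/34 43/24 46/22 59/26 23/22 17/30 14/37 22/115 22/115 20/117 18/127 15/171 14/169 12/170 16/172 12/170 12/170 15/170 12/170 12/170 12/170 12/173 12/174 9/170 13/172 8/132 4/143 12/145 12/145
8 300 7/146 8/150 8/153 11/96 12/170 9/165 14/168 14/167 9/166 10/161 11/167 12/165 9/164 12/167 12/169 9/163 12/166 11/169 28/46 19/40 25/81 24/136 23/136 25/134 23/134 22/125 40/127 40/126 38/126 40/128 39/130 37/130 38/128 45/129 43/131 45/135 49/136 45/136 47/146 47/146 47/152 44/155
40 110 46/44 15/33 55/14 11/23 51/15 14/18 112/16 39/26 15/52 23/22 85/18 38/20 16/64 27/67 23/68 15/68 14/91 17/92 14/93 11/93 17/91 11/93 20/91
[... 2759 characters left out ...]
 28/74 24/129 27/130 20/126 26/127 19/110 43/118 42/121 45/125 38/126 42/129 38/126 40/126 45/125 37/125 37/124 41/125 39/125 39/123 37/125 40/127 38/128 39/131 43/126 41/123 38/120
165 110 43/83 49/84 44/81 47/81 46/77 51/75 38/74 34/74 41/75 41/69 41/69 36/70 39/66 31/65 48/64 33/61 35/65 40/71 40/76 44/75 48/80 46/84 50/81 39/78 43/78 48/79 42/79 42/84 45/80 38/81 39/78 37/82 41/80 41/80 44/76
165 300 39/111 36/114 40/115 42/110 40/96 44/104 35/101 38/101 46/112 41/118 39/123 40/122 41/124 38/120 40/120 45/119 40/121 41/125 42/127 39/124 42/121 38/121 38/121 42/116 40/115 39/112 37/110 40/108 43/113 39/110 38/106 34/106 33/107 32/105 38/106 42/110 37/109 38/106 36/107 39/105 38/107 37/109
```

The box is about 3 mm further toward tool +y than assumed: rim centre at column 253 against a predicted 249. I correct for that and lower.

Request:
{"method": "apply_moves", "body": {
  "deltas": [20, 0, 1, 1, 0, 20, 0, 2, 5, 0, 20, 0, 3, 10, 0, 20, 0, 3, 15, 0, 20, 0, 3, 20, 0, 20, 0, 3, 25, 0, 20, 0, 3, 30, 0, 20, 0, 3, 34, 0, 20, 0, 3, 37, 0, 20, 0, 3, 39, 0, 20, 0, 3, 40, 0, 20, 0, 3, 40, 0]
}}

```text
clock: 18.27
position: [0.5093, 0.0935, 0.0931]
ee_rot: [0.0, 0.773, 0.635, -0.0]
contact_force: [-0.2, -0.3, -3.3]
width: 0.0239
gripper_force: 89.1
```

```bash
python3 - <<'E'
from boxp import *
im=get_image("wrist"); save(im,"w9"); s=get_state(); p=np.array(s["position"]); T=rot(s["ee_rot"]); print(p,yaw(s),s["contact_force"],s["moment"])
hsv=cv2.cvtColor(im["frame"],cv2.COLOR_RGB2HSV)
for r in (20,50,80,95):
    for a,b in((120,180),(335,385)):
        print(r,a,' '.join(f"{hsv[r,i,1]}/{hsv[r,i,2]}" for i in range(a,b,3)))
E
```

```text
[0.5094 0.0935 0.0933] 78.80462698240481 [ 0.6135 -0.3103 -3.2405] [-0.3343  0.011   0.0201]
20 120 20/125 24/119 17/73 25/71 18/56 23/45 12/43 12/42 23/44 20/50 16/49 12/86 11/157 11/156 8/129 11/180 12/174 10/107 8/93 10/175
20 335 12/176 10/177 10/176 11/180 14/179 11/179 9/119 16/93 18/72 33/46 20/52 28/46 23/44 16/48 31/50 22/114 23/143
50 120 26/68 15/68 29/70 26/59 28/45 25/41 11/47 29/44 17/44 6/44 12/43 12/82 11/94 8/97 13/96 8/95 13/98 10/98 10/98 13/101
50 335 11/184 13/182 13/183 11/181 4/183 5/168 13/95 8/93 28/45 24/42 22/47 35/44 21/48 33/47 31/83 23/135 25/145
80 120 18/70 18/69 23/67 19/53 19/40 20/39 27/38 32/40 33/47 18/42 14/71 9/84 13/99 13/96 10/99 15/99 4/58 13/96 11/97 8/98
80 335 6/185 7/185 6/183 4/182 1/184 14/93 11/96 24/54 22/46 11/48 16/47 39/46 28/45 20/65 24/125 26/146 21/144
95 120 21/85 27/85 18/83 17/61 24/43 17/44 28/46 28/46 42/43 14/37 13/79 12/104 13/99 13/98 13/100 10/98 15/99 10/99 11/97 20/101
95 335 4/115 4/184 4/184 4/186 8/167 13/96 8/92 21/48 27/47 23/44 12/43 29/44 16/47 23/101 25/145 19/144 23/145
```

The gaps to the walls are about equal on both sides (~20 px), so I continue down onto the ledges.

Request:
{"method": "apply_moves", "body": {
  "deltas": [20, 0, 0, 2, 0, 20, 0, 0, 5, 0, 20, 0, 0, 7, 0, 20, 0, 0, 8.5, 0, 20, 0, 0, 10, 0, 20, 0, 0, 11.5, 0, 20, 0, 0, 13, 0, 20, 0, 0, 15, 0, 20, 0, 0, 17, 0, 20, 0, 0, 19, 0, 20, 0, 0, 20, 0, 20, 0, 0, 20, 0]
}}

```text
clock: 19.32
position: [0.5091, 0.0935, 0.073]
ee_rot: [-0.0, 0.773, 0.635, -0.0]
contact_force: [0.3, 0.2, -1.9]
width: 0.0237
gripper_force: 89.1
```

```bash
python3 - <<'E'
from boxp import *
im=get_image("wrist"); save(im,"w10"); s=get_state(); print(s["position"],yaw(s),s["contact_force"],s["moment"])
# plate bright blob; rear corners assuming top z .044
hsv=cv2.cvtColor(im["frame"],cv2.COLOR_RGB2HSV)
for r in (50,80,95):
    for a,b in((120,180),(335,385)):
        print(r,a,' '.join(f"{hsv[r,i,1]}/{hsv[r,i,2]}" for i in range(a,b,3)))
for col in (180,220,290,320): print(col,' '.join(str(v) for v in hsv[80:140:2,col,2]))
T=rot(s["ee_rot"])
E
```

```text
[0.5092 0.0935 0.0731] 78.80418362399801 [-0.2324  0.6274 -1.7759] [-0.1019  0.0119 -0.0122]
50 120 23/45 11/46 49/42 16/47 30/42 46/44 17/45 12/84 9/85 9/85 10/99 15/101 10/98 5/96 8/101 15/102 13/100 13/100 13/102 10/102
50 335 11/190 12/194 12/191 9/192 11/192 5/192 4/189 4/192 5/194 10/128 13/96 3/92 30/43 27/47 22/47 16/47 17/44
80 120 31/49 21/48 16/48 34/45 31/49 35/44 18/70 12/85 6/84 10/101 12/104 12/106 15/104 19/80 35/29 18/70 10/106 17/104 17/105 10/105
80 335 11/192 9/191 12/192 7/192 9/193 5/192 5/192 4/193 5/192 5/98 10/99 16/47 29/53 12/43 15/50 31/50 37/48
95 120 16/48 27/47 37/48 13/40 26/49 17/44 9/83 15/87 15/85 13/101 15/101 17/106 18/100 12/104 10/99 13/101 10/105 15/103 8/102 10/102
95 335 15/34 23/44 8/102 4/193 5/193 5/192 3/190 5/191 11/187 13/98 8/95 12/44 41/50 10/49 16/49 21/49 36/49
180 104 108 101 101 99 98 103 100 102 101 79 57 62 62 59 60 61 61 62 63 64 61 59 64 64 62 66 63 65 63
220 188 193 191 186 188 188 189 189 191 184 183 165 169 168 168 168 167 155 175 122 121 111 116 117 115 109 68 74 92 91
290 193 194 192 191 193 193 192 192 194 191 193 191 192 176 172 174 174 175 176 192 192 190 191 194 188 187 126 118 120 139
320 189 192 193 191 191 192 192 193 192 191 194 192 192 190 191 67 66 63 63 68 65 62 63 63 61 61 61 59 59 60
```

The wrist load and moment dropped, so the plate rests on the ledges. Now I draw the trowel out along the box axis.

Request:
{"method": "apply_moves", "body": {
  "deltas": [20, -3, 0, 0, 0, 20, -10, -0.6, 0, 0, 20, -20, -1.2, 0, 0, 20, -35, -2.1, 0, 0, 20, -50, -3, 0, 0, 20, -66, -4, 0, 0, 20, -82, -5, 0, 0, 20, -100, -6, 0, 0, 20, -118, -7.2, 0, 0, 20, -136, -8.3, 0, 0, 20, -155, -9.5, 0, 0, 20, -175, -10.7, 0, 0]
}}

```text
clock: 20.37
position: [0.4641, -0.0776, 0.0735]
ee_rot: [0.0, 0.773, 0.635, -0.0]
contact_force: [-0.6, 0.1, -2.0]
width: 0.0241
gripper_force: 89.1
```

```bash
python3 - <<'E'
from boxp import *
s=get_state(); print(s["position"],yaw(s),s["contact_force"])
im=get_image("top"); save(im,"t10")
rect(im,(0,0,180),(180,30,255),(165,165,220,222),.044,"top")
for k,z in dict(faceplate=.04,box_ledges=.04,trowel=.027,lid_edge=.25,lid_hinge=.073).items():
    for a in place_of(k,im)[:2]: print(k,round(a["score"],2),np.round(a["point"]),atz(im,a["point"],"top",z))
im2=get_image("side"); save(im2,"s10")
for k,z in dict(faceplate=.04,box_ledges=.04,lid_edge=.25,lid_hinge=.073).items():
    for a in place_of(k,im2)[:2]: print(k,round(a["score"],2),np.round(a["point"]),atz(im2,a["point"],"side",z))
E
```

```text
[ 0.4641 -0.0776  0.0735] 78.79106489303449 [-0.6416  0.1434 -2.0262]
[528.6 210.5] [145.6 129.9] 75.0 207 [172 176] [210 215]
faceplate 0.87 [184. 194.] [0.5366 0.2317 0.04  ]
box_ledges 0.71 [186. 194.] [0.5349 0.2263 0.04  ]
trowel 0.62 [235. 208.] [0.4836 0.0409 0.027 ]
lid_edge 0.72 [160. 180.] [0.5512 0.2771 0.25  ]
lid_hinge 0.88 [164. 184.] [0.5688 0.3028 0.073 ]
faceplate 0.57 [204. 243.] [0.5387 0.2307 0.04  ]
box_ledges 0.84 [206. 241.] [0.5417 0.2182 0.04  ]
lid_edge 0.84 [183. 164.] [0.5629 0.2681 0.25  ]
lid_edge 0.57 [262. 228.] [0.2191 0.4561 0.25  ]
lid_hinge 0.93 [175. 242.] [0.5522 0.3154 0.073 ]
```

The plate is centred in the box. Next I lay the trowel back near its original spot.

Request:
{"method": "apply_moves", "body": {
  "deltas": [20, 10, -3, 0, 7, 20, 25, -7, 0, 14, 20, 40, -11, 0, 21, 20, 56, -15, 0, 28, 20, 56, -15, 0, 35, 20, 56, -15, 0, 42, 20, 56, -15, 0, 49, 20, 56, -15, 0, 56, 20, 56, -15, 0, 63, 20, 56, -15, 5, 69, 20, 56, -15, 12, 69, 20, 56, -15, 18, 69]
}}

```text
clock: 21.92
position: [0.4609, -0.0178, 0.0548]
ee_rot: [-0.0, 0.996, 0.087, -0.0]
contact_force: [-0.7, -0.3, -1.9]
width: 0.0238
gripper_force: 89.4
```

```bash
python3 - <<'E'
from boxp import *
s=get_state(); print(s["position"],yaw(s),s["contact_force"])
E
```

```text
[ 0.4609 -0.0178  0.0548] 9.986842838383648 [-0.6768 -0.28   -1.9297]
```

Lowering about 9 mm, releasing, then rising.

Request:
{"method": "apply_moves", "body": {
  "deltas": [20, 0, 0, 4, 0, 20, 0, 0, 7, 0, 20, 0, 0, 8.5, 0, 20, 0, 0, 9, 0, 20, 0, 0, 9, 0, 40, 0, 0, 9, 0, 60, 0, 0, 9, 0, 60, 0, 0, 9, 0, 60, 0, 0, 9, 0, 60, 0, 0, 9, 0]
}}

```text
clock: 22.75
position: [0.4613, -0.0183, 0.0463]
ee_rot: [0.0, 0.996, 0.085, 0.0]
contact_force: [-0.9, -0.1, -0.6]
width: 0.0596
gripper_force: 0.0
```

Request:
{"method": "apply_moves", "body": {
  "deltas": [60, 0, 0, -10, 0, 60, 0, 0, -50, 0, 60, 0, 0, -90, 0, 60, 0, 0, -130, 0, 60, 0, 0, -170, 0, 60, 0, 0, -210, 0, 0, 0, 0, -250, 0, 0, 0, 0, -280, 0, 0, 0, 0, -280, 0]
}}

```text
clock: 23.5
position: [0.4641, -0.0187, 0.3331]
ee_rot: [0.002, 0.996, 0.086, 0.007]
contact_force: [1.0, 0.2, -0.1]
width: 0.024
gripper_force: 0.0
```

```bash
python3 - <<'E'
from boxp import *
s=get_state(); print(s["position"],yaw(s),s["qpos"],s["width"])
im=get_image("wrist")
for k,z in dict(trowel=0,trowel_grip=.048,faceplate=.04,box_ledges=.04,lid_edge=.25,lid_hinge=.073).items():
    for a in place_of(k,im)[:1]: print(k,round(a["score"],2),np.round(a["point"]),atz(im,a["point"],"wrist",z))
# lid edge: triangulate top & side
A=[];B=[]
for n in("top","side"):
    im=get_image(n)
    a=[r for r in place_of("lid_edge",im)][0]["point"]; d=ray(im,a,n); M=np.eye(3)-np.outer(d,d); A.append(M);B.append(M@np.array(im["position"]))
print("lid edge",np.linalg.solve(sum(A),sum(B)))
h=c+v*.088; print("hinge",h)
for th in (1.57,1.65,1.75):
    e=h-v*(.178*np.cos(th))+v*.007*np.sin(th); print(th,e,.073+.178*np.sin(th))
E
```

```text
[ 0.4641 -0.0187  0.3331] 9.81542418401774 [-0.1902  0.0598  1.5692 -0.      1.4988  1.2093] 0.024047569087451023
trowel 0.87 [256.  72.] [ 0.5877 -0.0003  0.    ]
trowel_grip 0.68 [255. 160.] [ 0.4625 -0.02    0.048 ]
faceplate 0.69 [103.  91.] [0.5324 0.2253 0.04  ]
lid_hinge 0.81 [48. 75.] [0.5539 0.3127 0.073 ]
lid edge [0.5438 0.2797 0.2519]
hinge [0.5563 0.3121]
1.57 [0.5581 0.3188] 0.25099994356186656
1.65 [0.5617 0.3325] 0.25044197506479754
1.75 [0.5661 0.3495] 0.24814949854356078
```

The trowel lies flat. Next I bring the closed fingers over and behind the lid.

Request:
{"method": "apply_moves", "body": {
  "deltas": [0, 183, -388, 0, 0, 0, 183, -388, 0, 0, 0, 183, -388, 0, 0, 0, 183, -388, 0, 0, 0, 183, -388, 0, 0, 0, 183, -388, 0, 0, 0, 183, -388, 0, 0, 0, 183, -388, 0, 0, 0, 183, -388, 0, 0, 0, 183, -388, 0, 0, 0, 183, -388, 0, 0, 0, 183, -388, 0, 0]
}}

```text
clock: 25.05
position: [0.5756, 0.3992, 0.3238]
ee_rot: [-0.0, 0.996, 0.087, -0.001]
contact_force: [0.3, -0.0, 0.4]
width: -0.0
gripper_force: 0.0
```

```bash
python3 - <<'E'
from boxp import *
s=get_state(); print(s["position"],yaw(s),s["contact_force"])
im=get_image("wrist"); save(im,"w12")
for k,z in dict(lid_edge=.25,lid_hinge=.073,box_ledges=.04).items():
    for a in place_of(k,im)[:1]: print(k,round(a["score"],2),np.round(a["point"]),atz(im,a["point"],"wrist",z))
h=c+v*.088; go((*(h+v*.085),.333),yaw(s))
E
```

```text
[0.5756 0.3992 0.3238] 10.025073087465113 [ 0.2886 -0.0041  0.4083]
lid_edge 0.56 [390. 262.] [0.5509 0.2778 0.25  ]
lid_hinge 0.93 [316. 187.] [0.5548 0.3122 0.073 ]
box_ledges 0.61 [460. 187.] [0.5943 0.0431 0.04  ]
delta [ 2.8  0.2 -6.7] turn -0.3
```

The lid stands at about 1.34 rad; three views agree on the edge position. I plan the push arc from there.

```bash
python3 - <<'E'
from boxp import *
h=np.array([.5555,.3123]); s=get_state(); y=yaw(s)
def T(th,r=155,hx=15):
    X=r*np.cos(th)-7*np.sin(th)-hx; Z=r*np.sin(th)+7*np.cos(th)
    return (*(h-v*X/1000),.073+Z/1000+.017)
go((*(h+v*.08),.242),y)
for th in [1.5,1.4,1.3,1.2,1.1,1.0,.9,.8,.7,.6,.5,.4,.3,.25,.2,.15,.1,.05,.02]: print(th,end=" "); go(T(th),y)
E
```

```text
delta [-0.   4.3 84.3] turn 0.0
1.5 delta [-28.6  67.1  81.3] turn 0.0
1.4 delta [-35.   81.2  82.5] turn 0.0
1.3 delta [-41.3  95.1  85.2] turn 0.0
1.2 delta [-47.5 108.7  89.4] turn 0.0
1.1 delta [-53.4 121.8  95.1] turn 0.0
1.0 delta [-59.1 134.4 102.3] turn 0.0
0.9 delta [-64.5 146.2 110.7] turn 0.0
0.8 delta [-69.5 157.2 120.4] turn 0.0
0.7 delta [-74.1 167.3 131.3] turn 0.0
0.6 delta [-78.2 176.3 143.2] turn 0.0
0.5 delta [-81.8 184.2 156.1] turn 0.0
0.4 delta [-84.8 190.9 169.7] turn 0.0
0.3 delta [-87.3 196.3 184.1] turn 0.0
0.25 delta [-88.3 198.5 191.4] turn 0.0
0.2 delta [-89.2 200.4 198.9] turn 0.0
0.15 delta [-89.8 201.9 206.5] turn 0.0
0.1 delta [-90.4 203.1 214.1] turn 0.0
0.05 delta [-90.8 204.  221.8] turn 0.0
0.02 delta [-90.9 204.3 226.5] turn 0.0
```

Request:
{"method": "apply_moves", "body": {
  "deltas": [0, 0, 4, 40, 0, 0, 0, 4, 80, 0, 0, -10, 27, 81, 0, 0, -20, 48, 81, 0, 0, -28, 67, 81, 0, 0, -35, 81, 82, 0, 0, -41, 95, 85, 0, 0, -47, 109, 89, 0, 0, -53, 122, 95, 0, 0, -56, 128, 98, 0, 0, -59, 134, 102, 0, 0, -59, 134, 102, 0]
}}

```text
clock: 26.25
position: [0.5392, 0.2514, 0.2242]
ee_rot: [0.0, 0.996, 0.085, -0.0]
contact_force: [-0.7, 0.7, 0.2]
width: -0.0001
gripper_force: 0.0
```

```bash
python3 - <<'E'
from boxp import *
s=get_state(); print(s["position"],yaw(s),s["contact_force"])
h=np.array([.5555,.3123]);y=yaw(s)
def T(th,r=155,hx=15):
    X=r*np.cos(th)-7*np.sin(th)-hx; Z=r*np.sin(th)+7*np.cos(th)
    return (*(h-v*X/1000),.073+Z/1000+.017)
for th in [1,.9,.8,.7,.6,.5,.4,.3,.2,.1]: print(th,end=" "); go(T(th),y)
for n in("side","top"):
    im=get_image(n)
    for a in place_of("lid_edge",im)[:1]: print(n,round(a["score"],2),a["point"],[atz(im,a["point"],n,z).round(3) for z in (.2,.22,.25)])
E
```

```text
[0.5392 0.2514 0.2242] 9.6995249275611 [-0.7168  0.6536  0.2376]
1 delta [ 0.3 -0.   0. ] turn 0.0
0.9 delta [-5.  11.8  8.5] turn 0.0
0.8 delta [-10.   22.8  18.2] turn 0.0
0.7 delta [-14.6  32.9  29. ] turn 0.0
0.6 delta [-18.7  41.9  41. ] turn 0.0
0.5 delta [-22.3  49.8  53.8] turn 0.0
0.4 delta [-25.3  56.5  67.5] turn 0.0
0.3 delta [-27.8  62.   81.8] turn 0.0
0.2 delta [-29.6  66.1  96.6] turn 0.0
0.1 delta [-30.9  68.8 111.8] turn 0.0
side 0.89 [200.8, 169.6] [array([0.619, 0.148, 0.2  ]), array([0.57 , 0.201, 0.22 ]), array([0.496, 0.281, 0.25 ])]
top 0.89 [174.5, 182.3] [array([0.551, 0.237, 0.2  ]), array([0.548, 0.233, 0.22 ]), array([0.542, 0.227, 0.25 ])]
```

The lid is following the fingers. Continuing.

Request:
{"method": "apply_moves", "body": {
  "deltas": [0, -5, 12, 8, 0, 0, -10, 23, 18, 0, 0, -15, 33, 29, 0, 0, -19, 42, 41, 0, 0, -22, 50, 54, 0, 0, -25, 56, 67, 0, 0, -28, 62, 82, 0, 0, -29, 64, 89, 0, 0, -30, 66, 97, 0, 0, -30, 67, 104, 0, 0, -31, 69, 112, 0, 0, -31, 69, 112, 0]
}}

```text
clock: 27.45
position: [0.5204, 0.1798, 0.1109]
ee_rot: [0.0, 0.996, 0.086, -0.001]
contact_force: [-0.9, -0.4, 0.0]
width: -0.0001
gripper_force: 0.0
```

```bash
python3 - <<'E'
from boxp import *
s=get_state(); print(s["position"],s["contact_force"])
E
```

```text
[0.5204 0.1798 0.1109] [-0.8739 -0.4171  0.0026]
```

Request:
{"method": "apply_moves", "body": {
  "deltas": [0, 0, 0, 3, 0, 0, 0, 0, 6, 0, 0, 0, 0, 9, 0, 0, 0, 0, 11, 0, 0, 0, 0, 13, 0, 0, 0, 0, 13, 0]
}}

```text
clock: 27.95
position: [0.5211, 0.1799, 0.099]
ee_rot: [0.0, 0.996, 0.085, -0.0]
contact_force: [0.3, -0.4, -0.4]
width: -0.0001
gripper_force: 0.0
```

```bash
python3 - <<'E'
from boxp import *
s=get_state(); print(s["position"],s["contact_force"])
A=[];B=[]
for n in("top","side"):
    im=get_image(n); 
    a=place_of("lid_edge",im)
    for q in a[:1]:
        print(n,q["score"],q["point"],atz(im,q["point"],n,.08)); d=ray(im,q["point"],n); M=np.eye(3)-np.outer(d,d); A.append(M);B.append(M@np.array(im["position"]))
if len(A)==2: print(np.linalg.solve(sum(A),sum(B)))
print("expected closed",c+v*(.088-.178))
E
```

```text
[0.5211 0.1799 0.099 ] [ 0.2721 -0.4455 -0.4129]
top 0.96 [208.1, 199.9] [0.5065 0.1361 0.08  ]
side 0.63 [281.0, 252.7] [0.3179 0.2244 0.08  ]
[0.4545 0.1167 0.0102]
expected closed [0.5112 0.1399]
```

Request:
{"method": "apply_moves", "body": {
  "deltas": [0, 0, 0, 1, 0, 0, 0, 0, 2, 0, 0, 0, 0, 2, 0]
}}

```text
clock: 28.4
position: [0.5212, 0.1799, 0.0972]
ee_rot: [0.0, 0.996, 0.085, 0.0]
contact_force: [-0.8, -0.4, -0.3]
width: -0.0
gripper_force: 0.0
```

Request:
{"method": "apply_moves", "body": {
  "deltas": [0, 0, 0, 1, 0, 0, 0, 0, 1.5, 0, 0, 0, 0, 1.5, 0]
}}

```text
clock: 28.65
position: [0.5212, 0.1799, 0.097]
ee_rot: [0.0, 0.996, 0.085, 0.0]
contact_force: [-2.2, -1.0, 8.4]
width: 0.0002
gripper_force: 4.0
```

There is 8.4 N of firm contact at z = 0.080, which is the lid's closed height. I raise clear and check.

Request:
{"method": "apply_moves", "body": {
  "deltas": [0, 0, 0, -20, 0, 0, 0, 0, -60, 0, 0, 0, 0, -100, 0, 0, 0, 0, -140, 0, 0, 0, 0, -180, 0, 0, 0, 0, -200, 0, 0, 0, -60, -200, 0, 0, 0, -100, -200, 0, 0, 0, -100, -200, 0]
}}

```text
clock: 29.4
position: [0.5034, 0.2823, 0.2965]
ee_rot: [-0.002, 0.996, 0.086, 0.001]
contact_force: [-0.2, 0.5, 0.3]
width: 0.0003
gripper_force: 0.0
```

```bash
python3 - <<'E'
from boxp import *
print(get_state()["position"])
for n in("top","side"):
    im=get_image(n); save(im,n+"end")
    for k,z in dict(trowel=0,trowel_grip=.048,lid_edge=.08,curing_lid=.08,faceplate=.04,spray_bottle=0,glue_bottle=0,nozzle_can=0,clear_jar=0,c_clamp=0,wood_block=0,brass_valve=0).items():
        for q in place_of(k,im)[:1]: print(n,k,round(q["score"],2),np.round(q["point"]),atz(im,q["point"],n,z).round(3))
    for x,y,z in [(-90,0,80),(-90,75,80),(-90,-75,80),(88,75,80),(88,-75,80)]: 
        p=proj(im,[*(c+v*x/1000+nl*y/1000),z/1000],n); print(p.round(0))
im=get_image("top"); rect(im,(0,0,150),(180,40,255),(225,150,275,215),.002,"top")
# lid outline (bluish grey) in top view
rect(im,(80,15,90),(120,90,255),(150,160,235,235),.08,"top")
E
```

```text
[0.5034 0.2823 0.2965]
top trowel 0.78 [247. 186.] [ 0.571 -0.007  0.   ]
top trowel_grip 0.57 [250. 211.] [ 0.467 -0.019  0.048]
top lid_edge 0.86 [208. 199.] [0.509 0.137 0.08 ]Traceback (most recent call last):
  File "<stdin>", line 6, in <module>
ValueError: it knows: box_ledges, brass_valve, c_clamp, clear_jar, coating_board, curing_box, faceplate, glue_bottle, lid_edge, lid_hinge, nozzle_can, spray_bottle, trowel, trowel_grip, wood_block
```

```bash
python3 - <<'E'
from boxp import *
im=get_image("side")
for q in place_of("lid_edge",im)[:2]: print(q)
print(proj(im,[.5112,.1399,.080],"side"),proj(im,[.5112,.1399,.091],"side"))
for k,z in dict(trowel=0,brass_valve=0,wood_block=0,glue_bottle=0,clear_jar=0).items():
    for q in place_of(k,im)[:1]: print(k,round(q["score"],2),atz(im,q["point"],"side",z).round(3))
s=get_state(); print(s["qd"],s["contact_force"])
E
```

```text
{'point': [234.0, 219.0], 'score': 0.9}
[234.654  219.6371] [234.6646 215.7943]
trowel 0.88 [0.576 0.008 0.   ]
brass_valve 0.74 [0.394 0.095 0.   ]
wood_block 0.47 [ 0.357  0.253 -0.   ]
glue_bottle 0.79 [0.735 0.213 0.   ]
clear_jar 0.72 [0.766 0.052 0.   ]
[ 0.004   0.0003  0.0001 -0.0008 -0.0002 -0.0015] [ 1.0082 -0.2798 -0.8216]
```

The lid edge is at its closed position (within 1 px), and the bystanders are where they started.

```bash
python3 -c "
from rig import *
print(sign_off())"
```

```text
the job is handed in; nothing more can be done
None
```

The job is handed in: by the final camera and force checks, the faceplate is on both ledges in the box, the lid is closed, the trowel lies flat on the worktop, and the bystanders I re-checked (valve, block, glue bottle and jar) are where they started; no verdict came back.

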